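Hook the lathe carriage and hold its feed tongue off the ball

ROBOT

A 7-joint arm with a two-finger parallel gripper is mounted at the origin on the work surface. World frame = base frame: x ahead of the robot, y to its left, z up, the work surface at z = 0. Lengths are in m, angles in rad, forces in N, time in s.
With the tool pointing down it reaches from about 0.4 to 0.875 m from the base axis. Payload 19.3 kg.
Tool frame: the origin (TCP) lies between the finger pads; the fingertips stand 17 mm ahead of it and the grasp point (between the pads) lies 2 mm behind it; x points along the fingers, z is the direction in which the jaws open and shut, and the axes are right-handed (so a half turn about x gives the same grasp; the last joint's range is limited). The gripper opens to 85 mm and grips with 20 to 120 N. Pads are 22 mm wide; open, the fingers measure 114 mm over their backs; the gripper's body (76 mm by 85 mm) begins 54 mm behind the grasp point. The pads swing forward as they close: fully open they stand 13 mm farther back than shut.
Start: joints at [-1.194, 0.521, -0.036, 1.599, 0.021, 1.021, -0.113], TCP at [0.27, 0.564, 0.248] pointing down, gripper open.
Joint ranges: [-2.91, 2.91], [-0.3, 2.13], [-1.5, 1.42], [0.17, 2.43], [-1.26, 4.41], [0.16, 1.93], [-2.52, 2.52]. Speed limits (rad/s): [1.89, 1.89, 2.39, 2.39, 3.01, 3.01, 3.01].

INTERFACE

Orientations are given as a unit quaternion [x, y, z, w].
In Python, from bench import monitor, read_camera, get_calibration, bot, find_in, pinpoint gives the robot as it stands. The module is installed in compiled form; this text tells all that it offers.
- The arm moves only by the tool carry_out, never from a script. Its argument "targets" is one flat list of numbers, 4 for each row, row after row: the shift along the world's x, y, z in m, then the turn about the world's z in degrees. In form: [tx, ty, tz, roll, tx, ty, tz, roll, ...]. A call has exactly 8 rows; each row shifts and turns the commanded pose from where the row before left it; what a row does not reach is not made up. A row lasts 1/10 s, in which the tool goes at most 50 mm and 8.59 degrees, less where a joint would pass 70% of its speed; a pose out of reach is approached as far as the arm can. A call is refused whole if a number of a shift passes 0.05 or a number of a turn 8.59, either way. A call with a gripper value outside its range is refused whole. "hand" is the closure, from -1 (fully open) to 1 (shut), so that 0 is half open, set as the call begins (left out, the last holds). The fingers move at their own pace and stop on an object; "newtons" is the grip in N (left out, the last holds). Time passes only in rows, so rows that do not move let the fingers close, or fill a call up. It gives the time, the measured TCP pose, the force and the opening at its end, in the units of the state.
- monitor.state(): the state, without advancing time (a new reading comes with each control period).
- read_camera(name): name is "scene" or "top"; returns the picture (384x512x3 uint8, red, green, blue); there is no depth.
- get_calibration(name): a dict with "mtx" (3x3 intrinsics, pixels), "xyz" and "rotation" of the camera in the world. Camera axes: x right, y up, looking along -z (the intrinsics and any distortion apply to the point x, -y, -z); pixel columns grow to the right and rows downward; lengths in m; the calibration is good to about 2 mm. A picture is of the moment at which its call begins. get_calibration takes no time and is no camera call.
- bot.sign_off(): hands the job in, once; it reports no verdict.
Trained networks look in the newest picture that a camera, given by its name, has taken for a name from the list of things; names that differ only in an ending like _2 or _b are one class to them, and where a whole thing is asked for, a point or a joint stands for the part that bears it (a point fixed in the world has none). Each returns a list of dicts, best first, with "confidence" (0 to 1); they miss things now and then, are a little off and sometimes report something else, mostly with a low value. They report only what shows in the picture. A call takes as long as a camera call.
- find_in(camera, query): "centre" ([x, y, z] in m, in world coordinates, good to about 4 mm: the middle of the surface that is visible of it).
- pinpoint(camera, query): "centre" ([x, y, z] in m, in world coordinates, good to about 4 mm: a listed point, or the origin of a listed thing).
The state is a dict: "time_s": time; "qpos": joint angles; "dq": joint speeds; "tau": joint torques, N m; "eef_pos": TCP position; "tcp_rot": TCP orientation; "contact_force": force on the tool from outside, world axes, zero at the start; "torque": the same for the moment, N m; "finger_gap": opening from 0.0 (shut) to 1.0 (fully open).
Only numpy, scipy, OpenCV 4.12 (cv2) and the standard library are available. Lean on these libraries where they do the work, as an engineer would, in place of code of your own. Each camera call takes 0.05 s, during which the arm holds its last target.

TASK

Free the lathe carriage from its feed slide: first swing the carriage's steel hook fully home into its brass catch so that the carriage cannot drift. Then pull the red-tabbed spring latch sideways, against its spring, lift the tongue off the ball and finish holding it up, still, in the gripper, with the coupler about a hand's breadth (some 90 mm) above where it sat. Do not lift the tongue before the hook is home, keep the hook home, and leave the bowl, jar and finial where they are.

Things in the scene. Friction and masses are not known exactly. Their poses are not given: they have to be found in the camera images.
- lathe_bed: grey lathe bed, 140 x 520 x 55 mm high, fixed to the bench at a varying place and yaw; origin at the centre of its underside, y along the bed, z up; all 'bed x, y, z' below are in this frame. On it, fixed: at bed y = -200 a green feed slide (top at z = 75 mm) with a 40 mm steel ball; at bed y 10 to 130 the green carriage (140 mm wide, top at z = 85 mm); near bed x = 25, y = 218 a brass C-shaped catch, open towards -x, top at z = 108 mm.
- hook (a joint): angle of the carriage's hook about its upright pivot, rad: 0 = fully home in the catch, arm pointing along bed +y (a hard stop); grows as it swings open, anticlockwise from above, towards bed -x, to at most 1.5. Starts 0.7 to 1.4 open. It has light friction (under 1 N at the peg) and stays where it is left.
- hook_pivot (a point): pivot of the hook: bed x = 20, y = 100 mm, on top of the carriage. The hook is a flat steel arm 16 mm wide and 135 mm long, its top 97 mm above the bench.
- hook_peg (a point): grip point on the hook's upright red peg, 75 mm from the pivot along the arm, 132 mm above the bench, on the peg's axis. The peg is a round pin 16 mm in diameter, 55 mm tall (97 to 152 mm above the bench).
- tongue (a joint): angle of the tongue about its level hinge, rad: 0 = down, coupler seated on the ball; grows as the coupler end rises, to at most 0.65. 0.4 rad puts the coupler 90 mm up. It falls back if it is let go. While the latch is home it can rise only 0.01.
- tongue_hinge (a point): hinge of the tongue, at bed x = 0, y = 30, z = 115 mm; its axis lies along bed x. The tongue is a dark steel bar 30 mm wide that runs from here along bed -y to the bright steel coupler (54 x 76 mm, top 150 mm above the bench when down). Tongue, coupler and latch weigh about 0.5 kg (0.4 to 0.7), so lifting at the tab takes about 4 N.
- coupler (a point): centre of the coupler's socket on the tongue, 230 mm from the hinge; at the ball's centre when seated.
- ball (a point): centre of the fixed ball, 40 mm in diameter, bed x = 0, y = -200, z = 115 mm.
- latch (a joint): how far the spring latch is pulled, m: 0 = home, its tooth under the brass keeper beside the ball; grows as it is pulled towards bed -x (sideways to the tongue, the robot's side), to a stop at 0.018. From 0.012 on the tooth is clear and the tongue can be lifted. The spring pushes it home with 4 N at 0 rising to 9 N at 0.018. It rides on the tongue, so tab and tongue are pulled and lifted with one grasp.
- latch_tab: upright red tab of the latch, on top of the coupler: 16 mm thick along bed x, 30 mm wide along bed y, 45 mm tall; origin at the centre of its underside, 157 mm above the bench when the tongue is down; its axes are the bed's when the tongue is down. It moves with the latch and tilts with the tongue.
- latch_grip (a point): grip point in the middle of the tab, 30 mm above the tab's underside (187 mm above the bench when down). It lies 230 mm along the tongue from the hinge and 72 mm above the tongue's centre line, so it tips back towards the hinge as the tongue rises.
- bowl: bystander: turned light wooden bowl, 116 mm across, 50 mm high, on the bench; origin under its centre.
- wax_jar: bystander: amber jar with black cap, 64 mm across, 65 mm high; origin under its centre.
- finial: bystander: dark turned wooden finial, 56 mm across its foot, 70 mm high; origin under its centre.

How it is judged:
By the outcome, as a careful person would: the job done as asked, in the order asked, and still so for the second after the job is handed in, while the arm keeps its last pose, push and grip.
It also fails if it takes over 45 s, if anything falls off the work surface, if the arm or the gripper's body presses on something with over 40 N, if the wrist force passes 120 N, or if a joint passes its speed limit or range.

## Working session

There is one attempt and no reset: what is moved stays moved. The work goes in short steps, Python scripts to look and compute and a tool call to move; the robot and the scene stay as the last step left them, time stands still between calls to the robot, and variables do not carry over. Pictures are saved under pics/ and viewed, and the job is handed in when it is done.

Besides the shell and the picture viewer there is one more tool, called after ">>>" by a JSON object that holds its "method" and its "body", one argument or row to a line. carry_out: Moves the arm, as the interface text tells. Its arguments: {"type":"object","properties":{"targets":{"type":"array","items":{"type":"number"}},"hand":{"type":"number"},"newtons":{"type":"number"}},"required":["targets"]}

```bash
mkdir -p pics; cat > h.py <<'E'
import numpy as np, cv2
from bench import monitor, read_camera, get_calibration, bot, find_in, pinpoint
def snap(cam,fn):
    im=read_camera(cam); cv2.imwrite('pics/'+fn,cv2.cvtColor(im,cv2.COLOR_RGB2BGR)); return im
def st():
    s=monitor.state()
    for k in ['time_s','qpos','eef_pos','tcp_rot','contact_force','finger_gap']: print(k,np.round(s[k],3))
E
python3 - <<'E'
from h import *
st()
for c in ['scene','top']:
    snap(c,c+'0.png'); k=get_calibration(c); print(c,{a:np.round(b,3).tolist() for a,b in k.items()})
    for q in ['lathe_bed','hook_pivot','hook_peg','tongue_hinge','coupler','ball','latch_grip','latch_tab','bowl','wax_jar','finial']:
        r=pinpoint(c,q); print(q,[(np.round(x['centre'],4).tolist(),round(x['confidence'],2)) for x in r[:2]])
st()
E
```

```text
time_s 0.0
qpos [-1.194  0.522 -0.036  1.6    0.021  1.021 -0.113]
eef_pos [0.27  0.563 0.248]
tcp_rot [-0.377  0.599  0.377  0.598]
contact_force [0.25  0.267 0.796]
finger_gap 0.998
scene {'mtx': [[464.18, 0.0, 258.508], [0.0, 464.18, 187.05], [0.0, 0.0, 1.0]], 'xyz': [1.331, 0.108, 0.849], 'rotation': [0.251, 0.29, 0.692, 0.611]}
lathe_bed [([0.524, -0.052, 0.0025], 0.8), ([0.4369, 0.0599, 0.1375], 0.69)]
hook_pivot [([0.5169, 0.0484, 0.0939], 0.73)]
hook_peg [([0.4371, 0.0606, 0.1361], 0.76), ([0.5833, -0.2471, 0.1163], 0.25)]
tongue_hinge [([0.514, -0.0222, 0.1141], 0.66)]
coupler [([0.5918, -0.2485, 0.1134], 0.63)]
ball [([0.5834, -0.2462, 0.1159], 0.88)]
latch_grip [([0.4383, 0.057, 0.1358], 0.48)]
latch_tab [([0.5863, -0.2461, 0.1143], 0.68)]
bowl [([0.6239, 0.1114, 0.0031], 0.57)]
wax_jar [([0.676, -0.0238, -0.0011], 0.91)]
finial [([0.6965, -0.1295, 0.0004], 0.84)]
top {'mtx': [[399.556, 0.0, 257.185], [0.0, 399.556, 195.636], [0.0, 0.0, 1.0]], 'xyz': [0.562, 0.007, 0.979], 'rotation': [-0.031, 0.02, 0.709, -0.704]}
lathe_bed [([0.524, -0.0534, -0.0013], 0.76), ([0.5062, 0.0489, 0.0974], 0.44)]
hook_pivot [([0.508, 0.0477, 0.0941], 0.93)]
hook_peg [([0.4379, 0.0597, 0.1268], 0.58), ([0.5239, -0.0566, 0.0037], 0.43)]
tongue_hinge [([0.5129, -0.027, 0.1154], 0.59)]
coupler [([0.5936, -0.2398, 0.117], 0.9)]
ball []
latch_grip []
latch_tab [([0.5846, -0.2488, 0.1528], 0.72), ([0.4412, 0.0595, 0.1299], 0.6)]
bowl [([0.6252, 0.1135, -0.0016], 0.87)]
wax_jar [([0.6727, -0.0183, 0.0038], 0.91), ([0.5255, -0.0543, 0.002], 0.29)]
finial [([0.6971, -0.1288, 0.0023], 0.8)]
time_s 1.2
qpos [-1.194  0.521 -0.036  1.599  0.021  1.021 -0.113]
eef_pos [0.27  0.564 0.248]
tcp_rot [-0.377  0.598  0.377  0.598]
contact_force [-0.253  0.053  0.108]
finger_gap 1.002
```

View pics/scene0.png

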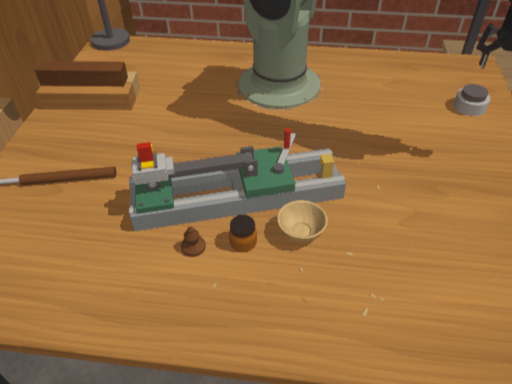

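View pics/top0.png

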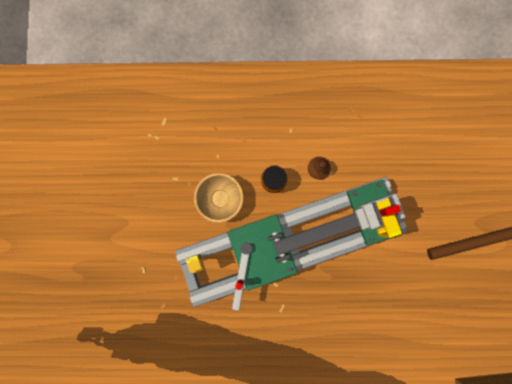

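```bash
cat >> h.py <<'E'
from scipy.spatial.transform import Rotation as R
from scipy.optimize import least_squares
def proj(c,P):
    k=get_calibration(c); p=R.from_quat(k['rotation']).inv().apply(np.atleast_2d(P)-k['xyz'])
    K=np.array(k['mtx']); return np.c_[K[0,0]*p[:,0]/-p[:,2]+K[0,2], K[1,1]*-p[:,1]/-p[:,2]+K[1,2]]
def ray(c,uv,z):
    k=get_calibration(c); K=np.array(k['mtx']); uv=np.atleast_2d(uv)
    d=np.c_[(uv[:,0]-K[0,2])/K[0,0],-(uv[:,1]-K[1,2])/K[1,1],-np.ones(len(uv))]
    d=R.from_quat(k['rotation']).apply(d); o=np.array(k['xyz']); return o+d*((z-o[2])/d[:,2])[:,None]
def b2w(b,P):
    x,y,t=b; P=np.atleast_2d(P); c,s=np.cos(t),np.sin(t)
    return np.c_[x+c*P[:,0]-s*P[:,1],y+s*P[:,0]+c*P[:,1],P[:,2]]
E
python3 - <<'E'
from h import *
obs=[((0,0,0),(.524,-.052,0)),((0,0,0),(.524,-.0534,0)),((.02,.1,.09),(.5169,.0484,0)),((.02,.1,.09),(.508,.0477,0)),((0,.03,.115),(.514,-.0222,0)),((0,.03,.115),(.5129,-.027,0)),((0,-.2,.115),(.5918,-.2485,0)),((0,-.2,.115),(.5936,-.2398,0)),((0,-.2,.115),(.5834,-.2462,0))]
A=np.array([o[0] for o in obs]);B=np.array([o[1] for o in obs])
r=least_squares(lambda b:(b2w(b,A)-B)[:,:2].ravel(),[.52,-.05,.32],loss='soft_l1',f_scale=.004)
b=r.x; print(b,np.round(r.fun,4))
for c in ['top','scene']:
    im=cv2.imread(f'pics/{c}0.png')
    hsv=cv2.cvtColor(im,cv2.COLOR_BGR2HSV)
    m=(((hsv[...,0]<4)|(hsv[...,0]>176))&(hsv[...,1]>190)&(hsv[...,2]>90)).astype(np.uint8)
    n,l,s,ce=cv2.connectedComponentsWithStats(m)
    for i in range(1,n):
        if s[i,4]>8: print(c,s[i],ce[i])
    big=cv2.resize(im,None,fx=3,fy=3,interpolation=cv2.INTER_CUBIC)
    def poly(P,col,cl=True):
        q=(proj(c,b2w(b,P))*3+1).astype(np.int32); cv2.polylines(big,[q],cl,col,1)
    poly([(-.07,-.26,.055),(.07,-.26,.055),(.07,.26,.055),(-.07,.26,.055)],(255,0,0))
    poly([(-.07,.01,.085),(.07,.01,.085),(.07,.13,.085),(-.07,.13,.085)],(0,255,255))
    for z in (.157,.202): poly([(-.008,-.215,z),(.008,-.215,z),(.008,-.185,z),(-.008,-.185,z)],(255,0,255))
    poly([(-.015,-.2,.115),(-.015,.03,.115)],(255,255,255),False)
    h=1.085;d=np.array([-np.sin(h),np.cos(h),0]);pv=np.array([.02,.1,.097])
    poly([pv,pv+.075*d,pv+.075*d+[0,0,.055]],(0,255,0),False); print(c,proj(c,b2w(b,pv+.075*d+[0,0,.055])))
    cr={'top':big[520:940,500:1270],'scene':big[360:700,360:1060]}[c]
    cv2.imwrite(f'pics/{c}_ov.png',cr)
E
```

```text
[ 0.52432706 -0.05358857  0.33136821] [ 0.0003 -0.0016  0.0003 -0.0002 -0.0062 -0.0009  0.0027 -0.0002  0.0006
 -0.003   0.0017  0.0018 -0.0024  0.0058 -0.0042 -0.0029  0.006   0.0035]
top [380 205  21  10 122] [390.72131148 210.02459016]
top [236 282   6   7  35] [238.68571429 285.17142857]
top [[238.57897027 286.42493825]]
scene [285 129   5  18  46] [287.26086957 136.65217391]
scene [138 144  15  17 183] [144.6557377  151.81967213]
scene [[287.55773472 130.42579073]]
```

View pics/top_ov.png

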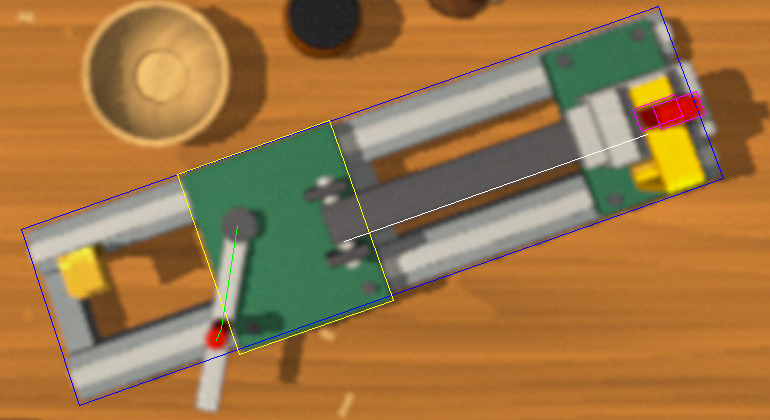

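View pics/scene_ov.png

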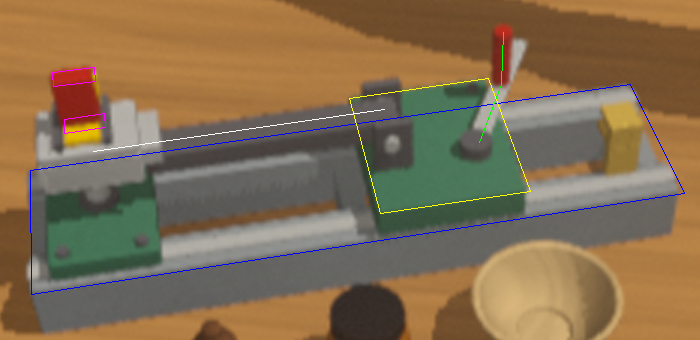

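```bash
python3 - <<'E'
from h import *
b=(.5243,-.0536,.3314)
s=monitor.state(); M=R.from_quat(s['tcp_rot']).as_matrix(); print(M.round(3))
jaw=np.degrees(np.arctan2(M[1,2],M[0,2])); print('jaw',jaw,'bed x yaw',np.degrees(b[2]))
pt=ray('top',[[238.69,285.0]],.152); print('peg top from px',pt, ray('scene',[[287.3,130]],.152))
for h in np.arange(1.085,-.01,-.155): 
    P=np.array([.02-.075*np.sin(h),.1+.075*np.cos(h),.132]); print(round(h,3),b2w(b,P).round(4))
print('tab',b2w(b,(0,-.2,.187)), 'peg hypot',np.degrees(b[2]))
E
```

```text
[[ 0.    -0.902  0.432]
 [ 0.     0.432  0.902]
 [-1.     0.     0.   ]]
jaw 64.39809341730832 bed x yaw 18.98782133063548
peg top from px [[0.43946885 0.05878118 0.152     ]] [[0.43500761 0.05825594 0.152     ]]
1.085 [[0.4366 0.059  0.132 ]]
0.93 [[0.4392 0.0703 0.132 ]]
0.775 [[0.4436 0.0811 0.132 ]]
0.62 [[0.4496 0.091  0.132 ]]
0.465 [[0.4571 0.0999 0.132 ]]
0.31 [[0.4658 0.1076 0.132 ]]
0.155 [[0.4756 0.1138 0.132 ]]
-0.0 [[0.4863 0.1184 0.132 ]]
tab [[ 0.58937343 -0.24271755  0.187     ]] peg hypot 18.98782133063548
```

>>> {"method": "carry_out", "body": {
  "targets": [0.0104,-0.0316,0,0,0.0104,-0.0316,0,0,0.0104,-0.0316,0,0,0.0104,-0.0316,0,0,0.0104,-0.0316,0,0,0.0104,-0.0316,0,0,0.0104,-0.0316,0,0,0.0104,-0.0316,0,0],
  "hand": -1
}}

```text
time_s: 2.0
eef_pos: [0.3536, 0.3095, 0.2484]
tcp_rot: [-0.377, 0.598, 0.377, 0.598]
contact_force: [0.4, 0.1, -0.0]
finger_gap: 1.004
```

>>> {"method": "carry_out", "body": {
  "targets": [0.0104,-0.0316,0,0,0.0104,-0.0316,0,0,0.0104,-0.0316,0,0,0.0104,-0.0316,0,0,0.0104,-0.0316,0,0,0.0104,-0.0316,0,0,0.0104,-0.0316,0,0,0.0104,-0.0316,0,0]
}}

```text
time_s: 2.8
eef_pos: [0.4368, 0.0567, 0.2485]
tcp_rot: [-0.377, 0.598, 0.377, 0.599]
contact_force: [-0.0, -0.1, 0.2]
finger_gap: 0.997
```

>>> {"method": "carry_out", "body": {
  "targets": [0,0.002,-0.018,0,0,0,-0.02,0,0,0,-0.02,0,0,0,-0.02,0,0,0,-0.02,0,0,0,-0.012,0,0,0,-0.008,0,0,0,0,0]
}}

```text
time_s: 3.6
eef_pos: [0.4362, 0.06, 0.1297]
tcp_rot: [-0.377, 0.599, 0.377, 0.598]
contact_force: [-1.2, -0.5, -0.4]
finger_gap: 1.003
```

```bash
python3 - <<'E'
from h import *
for c in ['top','scene']:
    im=snap(c,c+'1.png'); cv2.imwrite(f'pics/{c}1c.png',cv2.resize(cv2.cvtColor(im,4)[ (200 if c=='top' else 80):(340 if c=='top' else 220),150:350],None,fx=3,fy=3))
E
```

```text
(no output)
```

View pics/scene1c.png

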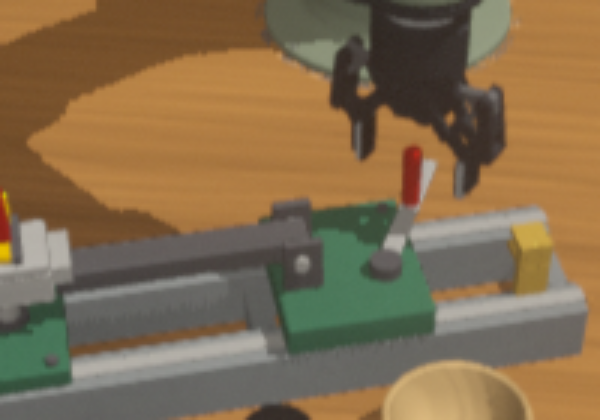

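The peg (near crop pixel 412,175) stands between the two open fingers. I'll close on it now.

>>> {"method": "carry_out", "body": {
  "targets": [0,0,0,0,0,0,0,0,0,0,0,0,0,0,0,0,0,0,0,0,0,0,0,0,0,0,0,0,0,0,0,0],
  "hand": 1,
  "newtons": 30
}}

```text
time_s: 4.5
eef_pos: [0.4365, 0.0601, 0.1304]
tcp_rot: [-0.377, 0.598, 0.377, 0.598]
contact_force: [-2.0, -0.2, 6.0]
finger_gap: 0.176
```

```bash
python3 - <<'E'
from h import *
b=(.5243,-.0536,.3314)
h=np.linspace(1.075,0,15); P=np.c_[.02-.075*np.sin(h),.1+.075*np.cos(h),0*h]; W=b2w(b,P); print(W[0],W[-1]); print(np.diff(W,axis=0).round(4)[:,:2].tolist())
E
```

```text
[0.43668624 0.05974038 0.        ] [0.4862725 0.1183852 0.       ]
[[0.0012, 0.0056], [0.0016, 0.0055], [0.002, 0.0054], [0.0024, 0.0052], [0.0028, 0.005], [0.0032, 0.0048], [0.0035, 0.0045], [0.0039, 0.0043], [0.0042, 0.0039], [0.0045, 0.0036], [0.0048, 0.0033], [0.005, 0.0029], [0.0052, 0.0025], [0.0054, 0.0021]]
```

>>> {"method": "carry_out", "body": {
  "targets": [0.0012,0.0056,0,-3.2,0.0016,0.0055,0,-3.2,0.002,0.0054,0,-3.2,0.0024,0.0052,0,-3.2,0.0028,0.005,0,-3.2,0.0032,0.0048,0,-3.2,0.0035,0.0045,0,-3.2,0,0,0,0]
}}

```text
time_s: 5.3
eef_pos: [0.4533, 0.0964, 0.1303]
tcp_rot: [-0.253, 0.66, 0.253, 0.66]
contact_force: [-2.1, -1.4, 9.2]
finger_gap: 0.173
```

>>> {"method": "carry_out", "body": {
  "targets": [0.0039,0.0043,0,-3.2,0.0042,0.0039,0,-3.2,0.0045,0.0036,0,-3.2,0.0048,0.0033,0,-3.2,0.005,0.0029,0,-3.2,0.0052,0.0025,0,-3.2,0.004,0.0016,0,-3.4,0,0,0,0]
}}

```text
time_s: 6.1
eef_pos: [0.485, 0.1186, 0.1303]
tcp_rot: [-0.118, 0.697, 0.118, 0.697]
contact_force: [-1.8, 1.5, 7.2]
finger_gap: 0.178
```

>>> {"method": "carry_out", "body": {
  "targets": [0.001,0.0003,0,0,0.001,0.0003,0,0,0.001,0.0003,0,0,0.001,0.0003,0,0,0,0,0,0,0,0,0,0,0,0,0,0,0,0,0,0]
}}

```text
time_s: 6.9
eef_pos: [0.4861, 0.1191, 0.1301]
tcp_rot: [-0.119, 0.699, 0.119, 0.695]
contact_force: [-20.0, -0.9, 21.0]
finger_gap: 0.175
```

```bash
python3 - <<'E'
from h import *
im=snap('scene','scene2.png'); cv2.imwrite('pics/scene2c.png',cv2.resize(cv2.cvtColor(im,4)[80:220,200:400],None,fx=4,fy=4))
im=snap('top','top2.png'); cv2.imwrite('pics/top2c.png',cv2.resize(cv2.cvtColor(im,4)[200:340,150:350],None,fx=4,fy=4))
st()
E
```

```text
time_s 7.0
qpos [-0.615  0.533  0.345  2.035 -0.3    0.627  0.27 ]
eef_pos [0.486 0.119 0.13 ]
tcp_rot [-0.119  0.699  0.119  0.695]
contact_force [-20.021  -0.933  20.057]
finger_gap 0.181
```

View pics/scene2c.png

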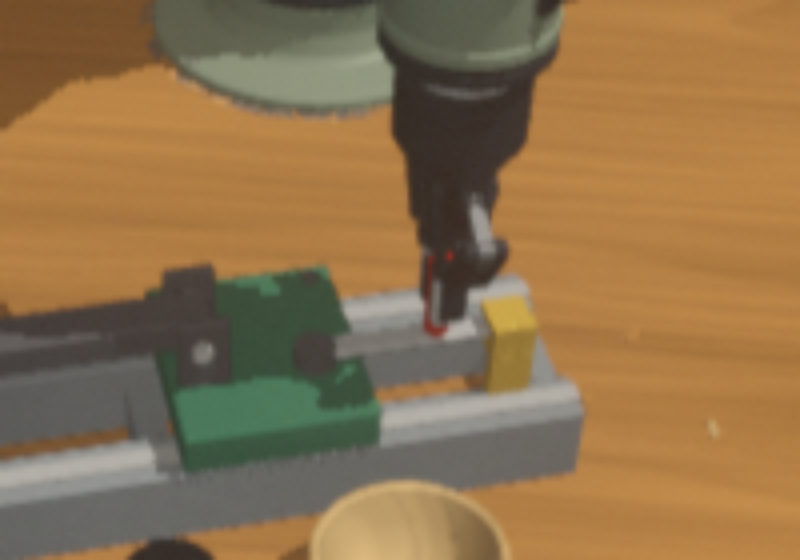

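View pics/top2c.png

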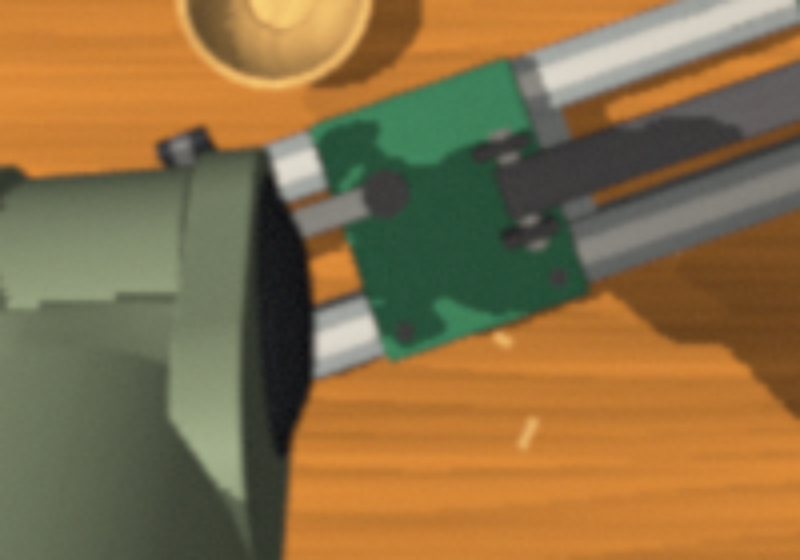

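Force of −20 N in x with the TCP stopped at the predicted home point (0.486, 0.119): the hook is against its stop, with the arm lying in line with the catch. I'll release and rise.

>>> {"method": "carry_out", "body": {
  "targets": [0,0,0,0,0,0,0,0,0,0,0,0,0,0,0,0,0,0,0,0,0,0,0.01,0,0,0,0.03,0,0,0,0.04,0],
  "hand": -0.3
}}

```text
time_s: 7.8
eef_pos: [0.4881, 0.1189, 0.2109]
tcp_rot: [-0.119, 0.698, 0.119, 0.696]
contact_force: [-0.1, 1.9, 0.4]
finger_gap: 0.651
```

>>> {"method": "carry_out", "body": {
  "targets": [0.0115,-0.041,0.01,0,0.0115,-0.041,0.01,0,0.0115,-0.041,0.01,0,0.0115,-0.041,0.01,0,0.0115,-0.041,0,0,0.0115,-0.041,0,0,0.0115,-0.041,0,0,0.0115,-0.041,0,0]
}}

```text
time_s: 8.6
eef_pos: [0.5809, -0.2104, 0.2512]
tcp_rot: [-0.119, 0.697, 0.119, 0.697]
contact_force: [0.2, 0.3, 0.1]
finger_gap: 0.647
```

```bash
python3 - <<'E'
from h import *
im=snap('scene','scene3.png'); cv2.imwrite('pics/scene3c.png',cv2.resize(cv2.cvtColor(im,4)[80:230,110:370],None,fx=3,fy=3))
im=snap('top','top3.png'); cv2.imwrite('pics/top3c.png',cv2.resize(cv2.cvtColor(im,4)[150:320,160:420],None,fx=3,fy=3))
for q in ['hook_peg','latch_tab','latch_grip']:
  for c in ['top','scene']:
    print(c,q,[(np.round(x['centre'],4).tolist(),round(x['confidence'],2)) for x in pinpoint(c,q)[:2]])
st(); M=R.from_quat(monitor.state()['tcp_rot']).as_matrix(); print(np.degrees(np.arctan2(M[1,2],M[0,2])))
E
```

```text
top hook_peg [([0.4903, 0.1177, 0.1291], 0.8)]
scene hook_peg [([0.4853, 0.1173, 0.1345], 0.92)]
top latch_tab [([0.5858, -0.2472, 0.1546], 0.48)]
scene latch_tab [([0.5881, -0.2452, 0.1899], 0.66), ([0.6741, -0.0213, -0.0027], 0.62)]
top latch_grip [([0.5885, -0.243, 0.1879], 0.4)]
scene latch_grip [([0.5909, -0.246, 0.188], 0.62)]
time_s 9.0
qpos [-0.06   0.547  0.461  1.639 -0.275  1.021  0.828]
eef_pos [ 0.581 -0.207  0.251]
tcp_rot [-0.12   0.697  0.12   0.697]
contact_force [-0.719  0.478  0.827]
finger_gap 0.65
19.492134768201396
```

View pics/scene3c.png

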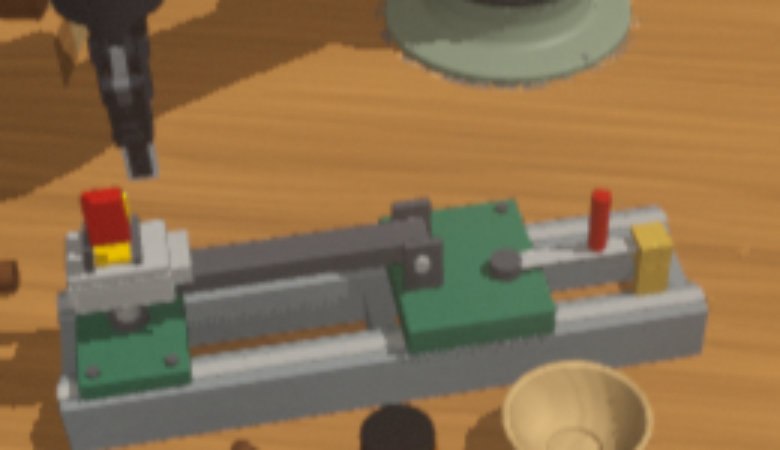

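View pics/top3c.png

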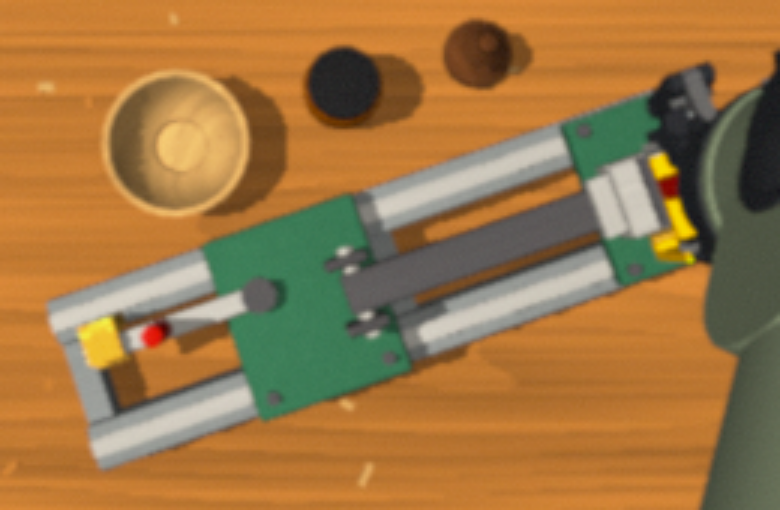

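The hook lies in the catch with the peg at (0.488, 0.1175), as predicted. The tab is at about (0.589, −0.244), so I'll go over it and down.

>>> {"method": "carry_out", "body": {
  "targets": [0.004,-0.018,0,0,0.004,-0.018,0,0,0,0,0,0,0,0,-0.02,0,0,0,-0.02,0,0,0,-0.016,0,0,0,-0.01,0,0,0,0,0]
}}

```text
time_s: 9.8
eef_pos: [0.5884, -0.2436, 0.1834]
tcp_rot: [-0.119, 0.697, 0.12, 0.696]
contact_force: [-1.0, 0.8, 0.5]
finger_gap: 0.652
```

```bash
python3 - <<'E'
from h import *
im=snap('scene','scene4.png'); cv2.imwrite('pics/scene4c.png',cv2.resize(cv2.cvtColor(im,4)[90:220,100:260],None,fx=4,fy=4))
st()
E
```

```text
time_s 9.85
qpos [ 0.025  0.652  0.426  1.641 -0.321  0.919  0.91 ]
eef_pos [ 0.589 -0.244  0.184]
tcp_rot [-0.119  0.697  0.119  0.697]
contact_force [ 0.206  0.978 -0.132]
finger_gap 0.654
```

View pics/scene4c.png

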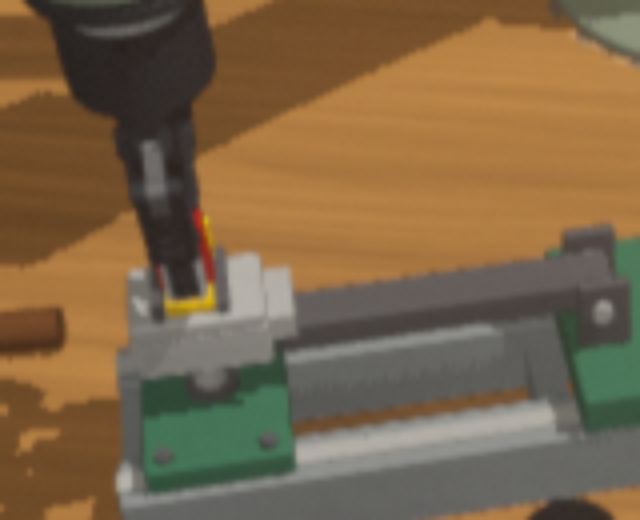

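The tab is covered by the front finger near crop pixel (185,260), with its edge showing between the jaws. Closing.

>>> {"method": "carry_out", "body": {
  "targets": [0,0,0.001,0,0,0,0,0,0,0,0,0,0,0,0,0,0,0,0,0,0,0,0,0,0,0,0,0,0,0,0,0],
  "hand": 1,
  "newtons": 50
}}

```text
time_s: 10.65
eef_pos: [0.5896, -0.2446, 0.1861]
tcp_rot: [-0.119, 0.696, 0.119, 0.698]
contact_force: [2.5, 2.0, 6.2]
finger_gap: 0.176
```

>>> {"method": "carry_out", "body": {
  "targets": [-0.0024,-0.0008,0,0,-0.0024,-0.0008,0,0,-0.0024,-0.0008,0,0,-0.0024,-0.0008,0,0,-0.0024,-0.0008,0,0,-0.0024,-0.0008,0,0,0,0,0,0,0,0,0,0]
}}

```text
time_s: 11.45
eef_pos: [0.5758, -0.2493, 0.1862]
tcp_rot: [-0.12, 0.696, 0.119, 0.698]
contact_force: [7.2, 2.4, 3.5]
finger_gap: 0.175
```

Spring force of about 7.6 N along bed +x after 14.6 mm agrees with the given spring. I'll pull 1 mm more, then plan the lift arc.

```bash
python3 - <<'E'
import numpy as np
t=np.linspace(0,.41,22); a=.23*np.cos(t)-.072*np.sin(t); u=.23*np.sin(t)+.072*np.cos(t)
d=-(np.diff(a)); c,s=np.cos(.3314),np.sin(.3314)
print(np.c_[-s*d,c*d,np.diff(u)].round(4).tolist())
E
```

```text
[[-0.0005, 0.0014, 0.0045], [-0.0005, 0.0015, 0.0044], [-0.0005, 0.0015, 0.0044], [-0.0006, 0.0016, 0.0044], [-0.0006, 0.0017, 0.0043], [-0.0006, 0.0018, 0.0043], [-0.0006, 0.0019, 0.0043], [-0.0007, 0.0019, 0.0042], [-0.0007, 0.002, 0.0042], [-0.0007, 0.0021, 0.0042], [-0.0007, 0.0022, 0.0041], [-0.0008, 0.0022, 0.0041], [-0.0008, 0.0023, 0.004], [-0.0008, 0.0024, 0.004], [-0.0008, 0.0025, 0.0039], [-0.0009, 0.0025, 0.0039], [-0.0009, 0.0026, 0.0038], [-0.0009, 0.0027, 0.0038], [-0.0009, 0.0027, 0.0037], [-0.001, 0.0028, 0.0036], [-0.001, 0.0029, 0.0036]]
```

>>> {"method": "carry_out", "body": {
  "targets": [-0.001,-0.0003,0,0,0,0,0,0,0,0,0.001,0,0,0,0.001,0,0,0,0.001,0,0,0,0,0,0,0,0,0,0,0,0,0]
}}

```text
time_s: 12.25
eef_pos: [0.5745, -0.2491, 0.1883]
tcp_rot: [-0.119, 0.696, 0.119, 0.698]
contact_force: [9.2, 1.7, -6.1]
finger_gap: 0.182
```

>>> {"method": "carry_out", "body": {
  "targets": [-0.0005,0.0014,0.0022,0,-0.0005,0.0014,0.0044,0,-0.0005,0.0015,0.0044,0,-0.0006,0.0016,0.0044,0,-0.0006,0.0017,0.0043,0,0,0,0,0,0,0,0,0,0,0,0,0]
}}

```text
time_s: 13.05
eef_pos: [0.5719, -0.2418, 0.2082]
tcp_rot: [-0.12, 0.696, 0.119, 0.698]
contact_force: [9.0, 1.2, -5.3]
finger_gap: 0.181
```

```bash
python3 - <<'E'
from h import *
im=snap('scene','scene5.png'); cv2.imwrite('pics/scene5c.png',cv2.resize(cv2.cvtColor(im,4)[90:220,100:350],None,fx=3,fy=3))
st()
E
```

```text
time_s 13.1
qpos [ 0.013  0.599  0.44   1.67  -0.303  0.939  0.906]
eef_pos [ 0.572 -0.242  0.208]
tcp_rot [-0.12   0.696  0.119  0.698]
contact_force [ 9.981  0.582 -5.566]
finger_gap 0.174
```

View pics/scene5c.png

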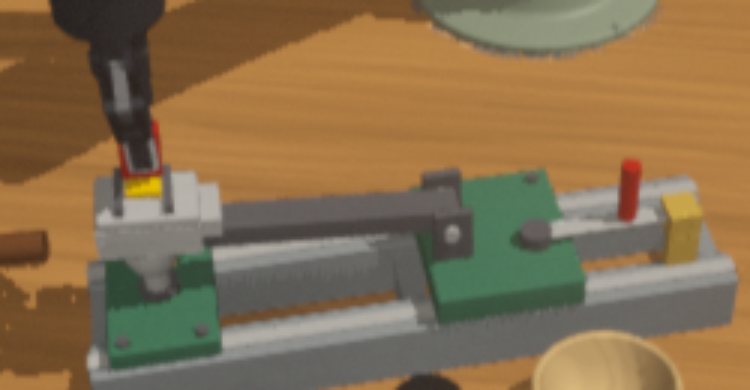

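The coupler is visibly off the ball's seat and the tab is still held, with a steady force of 5 N. I'll continue the lift.

>>> {"method": "carry_out", "body": {
  "targets": [-0.0006,0.0018,0.0043,0,-0.0006,0.0019,0.0043,0,-0.0007,0.0019,0.0042,0,-0.0007,0.002,0.0042,0,-0.0007,0.0021,0.0042,0,-0.0007,0.0022,0.0041,0,-0.0008,0.0022,0.0041,0,-0.0008,0.0023,0.004,0]
}}

```text
time_s: 13.9
eef_pos: [0.566, -0.2251, 0.2415]
tcp_rot: [-0.119, 0.696, 0.119, 0.698]
contact_force: [7.7, 2.7, -7.5]
finger_gap: 0.181
```

>>> {"method": "carry_out", "body": {
  "targets": [-0.0008,0.0024,0.004,0,-0.0008,0.0025,0.0039,0,-0.0009,0.0025,0.0039,0,-0.0009,0.0026,0.0038,0,-0.0009,0.0027,0.0038,0,-0.0009,0.0027,0.0037,0,0,0,0,0,0,0,0,0]
}}

```text
time_s: 14.7
eef_pos: [0.5608, -0.2096, 0.2646]
tcp_rot: [-0.119, 0.696, 0.119, 0.698]
contact_force: [8.4, 1.8, -7.1]
finger_gap: 0.181
```

```bash
python3 - <<'E'
from h import *
im=snap('scene','scene6.png'); cv2.imwrite('pics/scene6c.png',cv2.resize(cv2.cvtColor(im,4)[70:230,90:350],None,fx=3,fy=3))
st()
for q in ['coupler','latch_grip','hook_peg']:
    print(q,[(np.round(x['centre'],4).tolist(),round(x['confidence'],2)) for x in pinpoint('scene',q)[:2]])
E
```

```text
time_s 14.75
qpos [-0.064  0.502  0.472  1.674 -0.26   1.026  0.832]
eef_pos [ 0.561 -0.21   0.264]
tcp_rot [-0.119  0.696  0.119  0.698]
contact_force [ 9.272  2.812 -7.316]
finger_gap 0.178
coupler [([0.5821, -0.2302, 0.198], 0.91)]
latch_grip [([0.5594, -0.2136, 0.2647], 0.5)]
hook_peg [([0.4847, 0.1157, 0.1359], 0.62)]
```

View pics/scene6c.png

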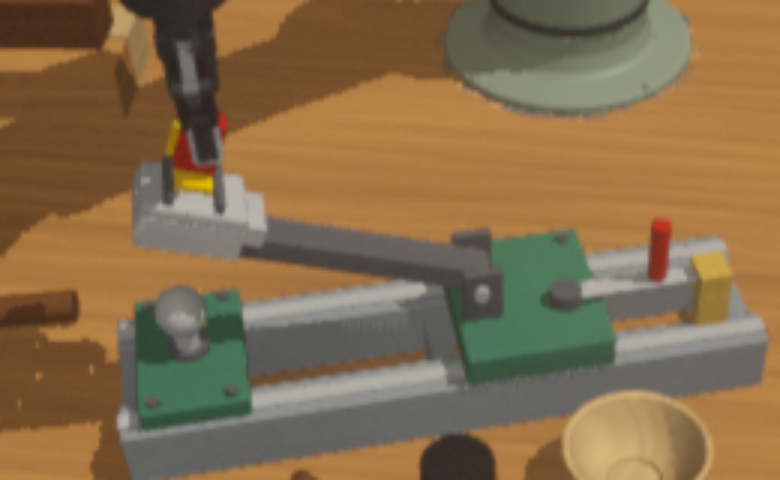

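Coupler is about 83 mm up (0.198 − 0.115, and θ≈0.37 from the TCP rise), with the ball bare and the hook home. A last small lift to 90 mm, then hold still.

>>> {"method": "carry_out", "body": {
  "targets": [-0.0007,0.002,0.0028,0,-0.0007,0.0021,0.0027,0,0,0,0,0,0,0,0,0,0,0,0,0,0,0,0,0,0,0,0,0,0,0,0,0]
}}

```text
time_s: 15.7
eef_pos: [0.5593, -0.2056, 0.2698]
tcp_rot: [-0.119, 0.696, 0.119, 0.697]
contact_force: [8.0, 2.6, -7.9]
finger_gap: 0.178
```

```bash
python3 - <<'E'
from h import *
im=snap('scene','scene7.png'); im=snap('top','top7.png'); cv2.imwrite('pics/top7c.png',cv2.resize(cv2.cvtColor(im,4)[150:320,160:420],None,fx=3,fy=3))
st()
for c,q in [('scene','coupler'),('scene','hook_peg'),('top','hook_peg'),('top','bowl'),('top','wax_jar'),('top','finial')]:
    print(q,[(np.round(x['centre'],4).tolist(),round(x['confidence'],2)) for x in pinpoint(c,q)[:2]])
st()
E
```

```text
time_s 15.8
qpos [-0.074  0.492  0.475  1.675 -0.255  1.035  0.823]
eef_pos [ 0.559 -0.206  0.27 ]
tcp_rot [-0.119  0.696  0.119  0.697]
contact_force [ 8.224  2.25  -7.318]
finger_gap 0.179
coupler [([0.5817, -0.2318, 0.2003], 0.76)]
hook_peg [([0.4862, 0.1158, 0.1364], 0.6)]
hook_peg [([0.4889, 0.1166, 0.1308], 0.93)]
bowl [([0.6253, 0.1121, 0.0032], 0.8)]
wax_jar [([0.6723, -0.0184, 0.005], 0.88)]
finial [([0.6992, -0.1321, 0.0019], 0.78)]
time_s 16.1
qpos [-0.074  0.492  0.475  1.675 -0.255  1.035  0.823]
eef_pos [ 0.559 -0.206  0.27 ]
tcp_rot [-0.119  0.696  0.119  0.697]
contact_force [ 7.544  2.983 -7.416]
finger_gap 0.18
```

View pics/top7c.png

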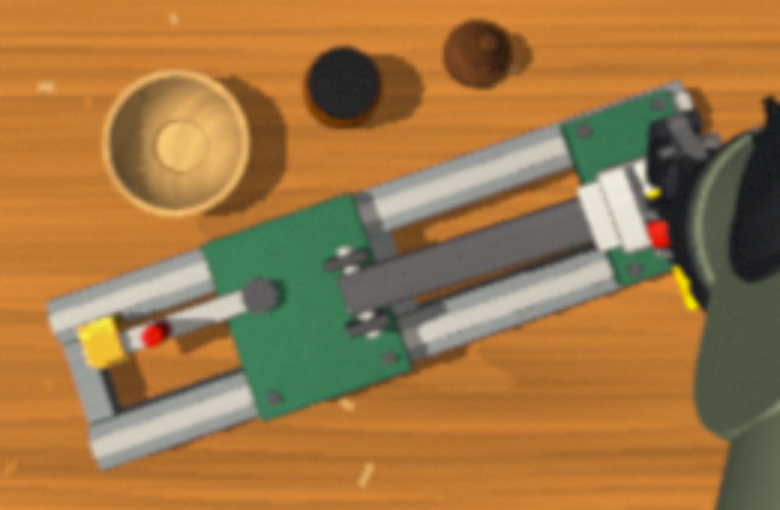

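```bash
python3 - <<'E'
from h import *
b=(.5243,-.0536,.3314)
for c,z in [('top',.150),('scene',.128)]:
    im=cv2.imread(f'pics/{c}7.png'); hsv=cv2.cvtColor(im,cv2.COLOR_BGR2HSV)
    m=(((hsv[...,0]<4)|(hsv[...,0]>176))&(hsv[...,1]>190)&(hsv[...,2]>90)).astype(np.uint8)
    n,l,s,ce=cv2.connectedComponentsWithStats(m)
    for i in range(1,n):
        if s[i,4]>8: 
            w=ray(c,ce[i],z)[0]; d=w[:2]-b2w(b,(.02,.1,0))[0,:2]; print(c,s[i],ce[i],w, 'hook',np.arctan2(d[1],d[0])-np.pi/2-b[2])
E
python3 -c "
import sys; sys.path.insert(0,'.')
from bench import bot; print(bot.sign_off())"
```

```text
top [376 224   7   8  47] [379.40425532 227.36170213] [ 0.5553164  -0.23112566  0.15      ] hook -3.3141040493604925
top [208 258   7   7  32] [210.9375 261.1875] [0.48772109 0.11600725 0.15      ] hook -0.008246357545036054
scene [150 114   6  10  24] [152.    119.125] [ 0.39965253 -0.29468743  0.128     ] hook -3.7867555422257584
the job is handed in; nothing more can be done
None
```

I swung the hook home by its peg, then pulled the latch, lifted the tongue off the ball and handed in with it held still in the gripper. No verdict is reported at hand-in.

- **Hook:** It met the stop with about 20 N at the predicted home point. The last top picture, taken after the lift, puts its angle at about −0.01 rad, so it stayed home. My colour check on the last scene picture did not pick out the peg, but the trained network found it there at the home position.
- **Latch:** I pulled it about 15–16 mm, more than the 12 mm needed. The spring force of 7.6–9 N matched what was given.
- **Tongue:** The tool's rise gives 0.40 rad, which puts the coupler 90 mm up. The scene camera's network estimated about 85 mm, good to roughly 4 mm, so the two disagree slightly.
- **Grip:** At hand-in the force and finger opening were steady and the arm was not moving, at about 16 s.
- **Bowl, jar and finial:** All three were within network error (about 4 mm) of where they were first found.

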